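# Find the warped deck cover and put it in the repair chest

## Robot

A 6-joint arm with a two-finger parallel gripper is mounted at the origin on the work surface. World frame = base frame: x ahead of the robot, y to its left, z up, the work surface at z = 0. Lengths are in m, angles in rad, forces in N, time in s.
With the tool pointing down it reaches from about 0.25 to 0.775 m from the base axis. Payload 4 kg.
Tool frame: the origin (TCP) lies midway between the tips of the shut fingers; the grasp point (between the pads) lies 19 mm behind it; x points along the fingers, y is the direction in which the jaws open and shut, and the axes are right-handed (so a half turn about x gives the same grasp; the last joint's range is limited). The gripper opens to 94 mm and grips with 3 to 60 N. Pads are 16 mm wide; open, the fingers measure 119 mm over their backs; the gripper's body (75 mm by 177 mm) begins 78 mm behind the grasp point.
Start: joints at [-1.318, 0.087, 1.371, -0, 1.684, -0.103], TCP at [0.192, -0.516, 0.206] pointing down, gripper open.
Joint ranges: [-3.1, 3.1], [-0.76, 2.03], [0.27, 2.55], [-1.08, 4.22], [0.17, 2.65], [-2.57, 2.57]. Speed limits (rad/s): [2.79, 2.79, 3.14, 3.14, 3.14, 3.14].

## Interface

Orientations are given as a 3x3 rotation matrix whose columns are the frame's x, y, z axes.
In Python, from plant import env gives the robot as it stands.
- The arm moves only by the shell command python3 -m jog 'ROWS' [FORCE]. ROWS is JSON, a list of rows, each an object of numbers: "x", "y", "z": the shift along the tool's x, y, z in cm; "wx", "wy", "wz": the turn, a rotation vector about the tool's x, y, z in degrees; "fingers": the opening, from 0 (shut) to 1 (fully open). A call has 1 to 12 rows; each row shifts and turns the commanded pose from where the row before left it, along the tool's axes as they then stand; what a row does not reach is not made up. A row lasts 1/8 s, in which the tool goes at most 62.5 mm and 10.7 degrees, less where a joint would pass 70% of its speed; a pose out of reach is approached as far as the arm can. A call is refused whole if a number of a shift passes 6.25 or a number of a turn 10.7, either way. A call with a gripper value outside its range is refused whole. The fingers move at their own pace and stop on an object; FORCE is the grip in N (left out, the last holds). Time passes only in rows, so rows that do not move let the fingers close. It gives the time, the measured TCP pose, the force and the opening at its end, in the units of the state.
- env.sense(): the state, without advancing time (a new reading comes with each control period).
- env.capture(name): name is "side" or "top" or "wrist"; returns a dict with "image" (480x640x3 uint8, red, green, blue), "camera_matrix" (3x3 intrinsics, pixels), "k1" (the pictures are not rectified: a ray, as slopes to the right and down, at radius r is drawn at 1 + k1 r^2 times it, then the intrinsics apply), "extrinsics" (4x4, takes a point from camera to world coordinates). Camera axes: x right, y down, z forward; pixel columns grow to the right and rows downward; lengths in m; the calibration is good to about 2 mm. A picture is of the moment at which its call begins. There is no depth.
- env.finish_job(): hands the job in, once; it reports no verdict.
The state is a dict: "time_s": time; "joints": joint angles; "qd": joint speeds; "effort": joint torques, N m; "tcp_pos": TCP position; "eef_rot": TCP orientation; "wrist_force": force on the tool from outside, world axes, zero at the start; "ft_torque": the same for the moment, N m; "finger_gap": opening from 0.0 (shut) to 1.0 (fully open).
Only numpy, scipy, OpenCV 4.12 (cv2) and the standard library are available. Lean on these libraries where they do the work, as an engineer would, in place of code of your own. Each camera call takes 0.05 s, during which the arm holds its last target.

## Task

One of the three black deck covers on the surface plate is warped: press down on the yellow painted edge of the covers, one after another, until you find the one that rocks down to the plate, and let it rock back by itself. Then lift that cover by its bar and set it down gently, flat and bar up, inside the open wooden chest, and let go. Leave the two sound covers where they lie and do not shift the models, troughs and tin standing about.

Things in the scene. Friction and masses are not known exactly. Their poses are not given: they have to be found in the camera images.
- cover_a_center (a point): One of three look-alike black steel deck covers on the surface plate, one of them warped: plate 110 (x) x 100 (y) x 5 mm with a solid carrying bar on top, centred, 85 mm long along x, 14 mm wide, from 5 to 35 mm above the underside; about 0.45 kg; yellow stripe along its +y edge. Point: centre of the cover, in the bar, 17.5 mm above the underside, z up.
- cover_a_edge (a point): Where to press cover a: on its top face by the painted edge, 38 mm from the centre, 5 mm above the underside. A flat cover does not yield. The warped one is bent 3 degrees up on each side of its x line: it rests on its unpainted half, painted edge 5 mm up, this point 4 mm up; about 1 N brings it down to the plate, let go it rocks back.
- cover_b_center (a point): One of three look-alike black steel deck covers on the surface plate, one of them warped: plate 110 (x) x 100 (y) x 5 mm with a solid carrying bar on top, centred, 85 mm long along x, 14 mm wide, from 5 to 35 mm above the underside; about 0.45 kg; yellow stripe along its +y edge. Point: centre of the cover, in the bar, 17.5 mm above the underside, z up.
- cover_b_edge (a point): Where to press cover b: on its top face by the painted edge, 38 mm from the centre, 5 mm above the underside. A flat cover does not yield. The warped one is bent 3 degrees up on each side of its x line: it rests on its unpainted half, painted edge 5 mm up, this point 4 mm up; about 1 N brings it down to the plate, let go it rocks back.
- cover_c_center (a point): One of three look-alike black steel deck covers on the surface plate, one of them warped: plate 110 (x) x 100 (y) x 5 mm with a solid carrying bar on top, centred, 85 mm long along x, 14 mm wide, from 5 to 35 mm above the underside; about 0.45 kg; yellow stripe along its +y edge. Point: centre of the cover, in the bar, 17.5 mm above the underside, z up.
- cover_c_edge (a point): Where to press cover c: on its top face by the painted edge, 38 mm from the centre, 5 mm above the underside. A flat cover does not yield. The warped one is bent 3 degrees up on each side of its x line: it rests on its unpainted half, painted edge 5 mm up, this point 4 mm up; about 1 N brings it down to the plate, let go it rocks back.
- plate: Grey granite surface plate, 320 (x) x 330 (y) mm, top face 40 mm above the table, on short feet; fixed. Origin at the table under its centre.
- chest_in (a point): Wooden parts chest, open on top, 180 x 180 mm outside, 162 x 162 mm inside, rim 70 mm above the table, lid folded back on its +x outside (outside there to 101 mm from the centre); fixed. This point: centre of its inner floor, 9 mm above the table; axes along the walls.
- tower: Bystander: rusty tin coaling tower, 56 x 56 mm, 194 mm high, stands between plate and chest. Origin under its centre.
- trough_1: Bystander: pewter cattle trough, 62 (x) x 28 (y) x 22 mm, stands on a far corner of the surface plate. Origin under its centre.
- trough_2: Bystander: pewter cattle trough, 62 (x) x 28 (y) x 22 mm, stands on a far corner of the surface plate. Origin under its centre.
- tin: Bystander: green paint tin, 60 mm across, 85 mm high, behind the chest. Origin under its centre.
- wagon: Bystander: flat wagon model, 35 (x) x 110 (y) mm, 39 mm high, in front of the chest. Origin under its centre.
Things that resemble listed ones, but are neither listed nor needed, are in the scene too. Leave any red or turquoise look-alike of the part that bears cover_b_center alone.

How it is judged:
By the outcome, as a careful person would: the job done as asked, in the order asked, and still so for the second after the job is handed in, with the robot touching nothing.
It also fails if it takes over 61 s, if anything falls off the work surface, if the arm or the gripper's body presses on something with over 40 N, if the wrist force passes 120 N, or if a joint passes its speed limit or range.

## Working session

There is one attempt and no reset: what is moved stays moved. The work goes in short steps, Python scripts to look and compute and a shell command to move; the robot and the scene stay as the last step left them, time stands still between calls to the robot, and variables do not carry over. Pictures are saved under pics/ and viewed, and the job is handed in when it is done.

```bash
ls; mkdir -p pics
cat > h.py <<'E'
import numpy as np, cv2, json
from plant import env
def snap(n,tag):
    c=env.capture(n); cv2.imwrite(f'pics/{tag}.png',c['image'][:,:,::-1]); 
    np.savez(f'pics/{tag}.npz',K=c['camera_matrix'],k1=c['k1'],E=c['extrinsics']); return c
def load(tag):
    d=np.load(f'pics/{tag}.npz'); return d['K'],float(d['k1']),d['E']
def pix2w(tag,uv,z):
    K,k1,E=load(tag); out=[]
    for u,v in np.atleast_2d(uv):
        d=np.array([(u-K[0,2])/K[0,0],(v-K[1,2])/K[1,1]]); p=d.copy()
        for _ in range(30): p=d/(1+k1*(p@p))
        r=E[:3,:3]@np.array([p[0],p[1],1]); o=E[:3,3]; out.append(o+r*(z-o[2])/r[2])
    return np.array(out)
def w2pix(tag,P):
    K,k1,E=load(tag); P=np.atleast_2d(P); q=(P-E[:3,3])@E[:3,:3]; p=q[:,:2]/q[:,2:]
    p=p*(1+k1*(p**2).sum(1,keepdims=True)); return p*[K[0,0],K[1,1]]+[K[0,2],K[1,2]]
def st():
    s=env.sense(); print({k:np.round(s[k],4).tolist() for k in s})
E
python3 - <<'E'
from h import *
for n in('top','side','wrist'):
    c=snap(n,n+'0'); print(n,c['camera_matrix'].tolist(),c['k1'],np.round(c['extrinsics'],3).tolist())
st()
E
```

```text
pics
top [[509.7455494596395, 0.0, 326.36584358142625], [0.0, 509.7455494596395, 238.64673308138072], [0.0, 0.0, 1.0]] 0.0017255331579509555 [[0.084, -0.971, 0.224, 0.166], [-0.996, -0.083, 0.017, -0.117], [0.002, -0.225, -0.974, 1.531], [0.0, 0.0, 0.0, 1.0]]
side [[566.150986109539, 0.0, 322.1290655480888], [0.0, 566.150986109539, 240.28163387855093], [0.0, 0.0, 1.0]] -0.008359054795016932 [[0.998, -0.053, 0.041, 0.421], [-0.066, -0.736, 0.674, -1.127], [-0.006, -0.675, -0.738, 1.193], [0.0, 0.0, 0.0, 1.0]]
wrist [[412.01010940497065, 0.0, 313.46725202812445], [0.0, 412.01010940497065, 237.8611964553231], [0.0, 0.0, 1.0]] -0.06890441791720442 [[0.348, -0.899, -0.264, 0.267], [-0.937, -0.335, -0.096, -0.487], [-0.002, 0.281, -0.96, 0.383], [0.0, 0.0, 0.0, 1.0]]
{'time_s': 0.15, 'joints': [-1.3181, 0.0878, 1.3719, -0.0, 1.6836, -0.1031], 'qd': [-0.0005, -0.0015, -0.0047, 0.0019, 0.0014, -0.0005], 'effort': [0.0013, -34.0643, -30.2793, 0.0718, 0.0305, -0.0001], 'tcp_pos': [0.1915, -0.5151, 0.2046], 'eef_rot': [[-0.0004, 0.3484, -0.9374], [0.0016, -0.9374, -0.3484], [-1.0, -0.0017, -0.0002]], 'wrist_force': [1.4278, -0.219, -0.0844], 'ft_torque': [-0.0186, 0.0532, 0.0143], 'finger_gap': 0.9977}
```

View pics/top0.png

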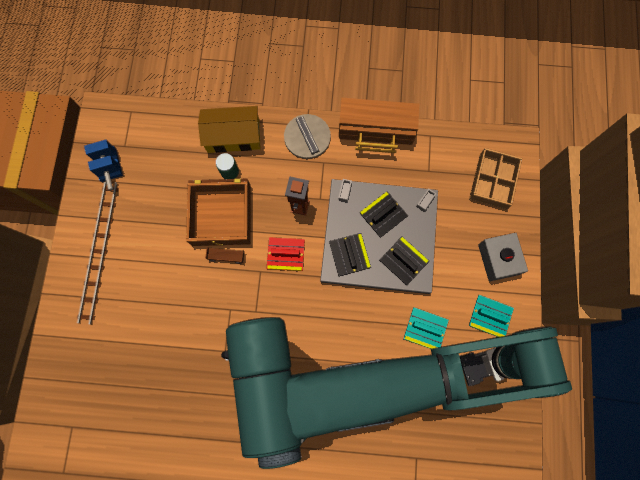

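View pics/side0.png

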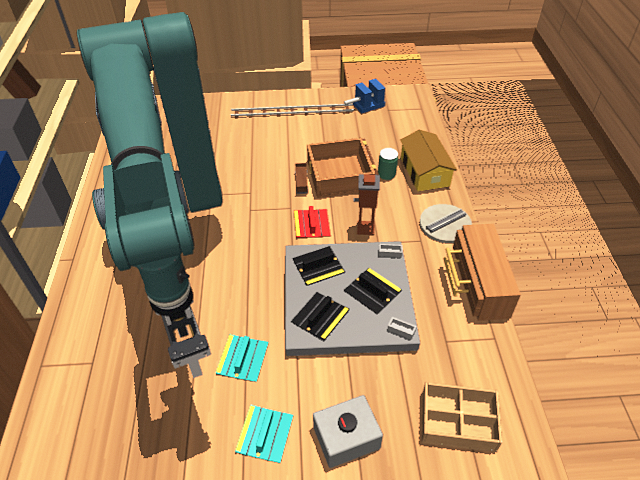

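View pics/wrist0.png

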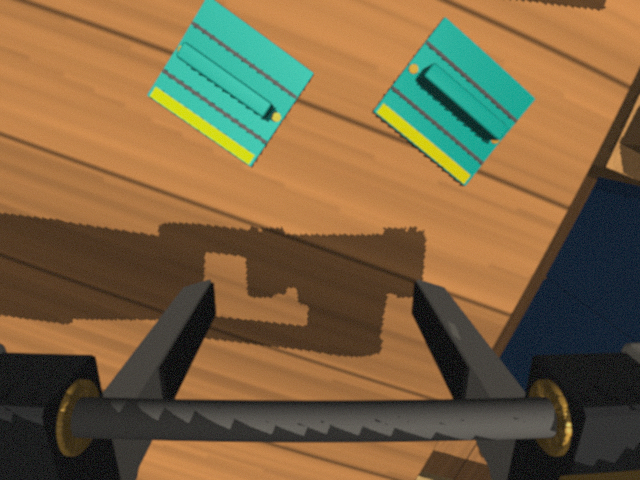

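Run:
```python
from h import *
a=cv2.imread('pics/top0.png'); cv2.imwrite('pics/t_plate.png',cv2.resize(a[170:300,310:450],None,fx=5.5,fy=4.6*5.5/4.6 if 0 else 4.6,interpolation=cv2.INTER_CUBIC))
cv2.imwrite('pics/t_chest.png',cv2.resize(a[140:280,170:330],None,fx=5,fy=4.2,interpolation=cv2.INTER_CUBIC)[:, :800])
a=cv2.imread('pics/side0.png'); cv2.imwrite('pics/s_plate.png',cv2.resize(a[225:365,270:430],None,fx=5,fy=4.2,interpolation=cv2.INTER_CUBIC))
```

```text
(no output)
```

View pics/t_plate.png

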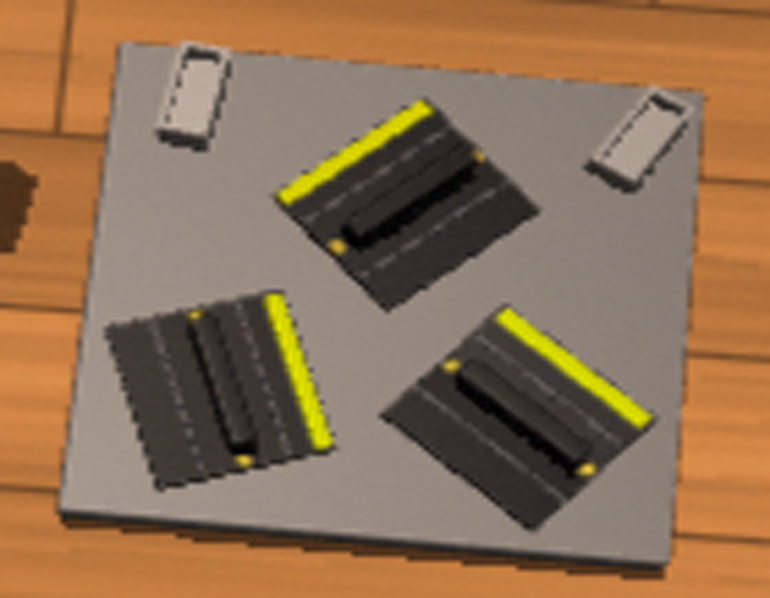

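View pics/t_chest.png

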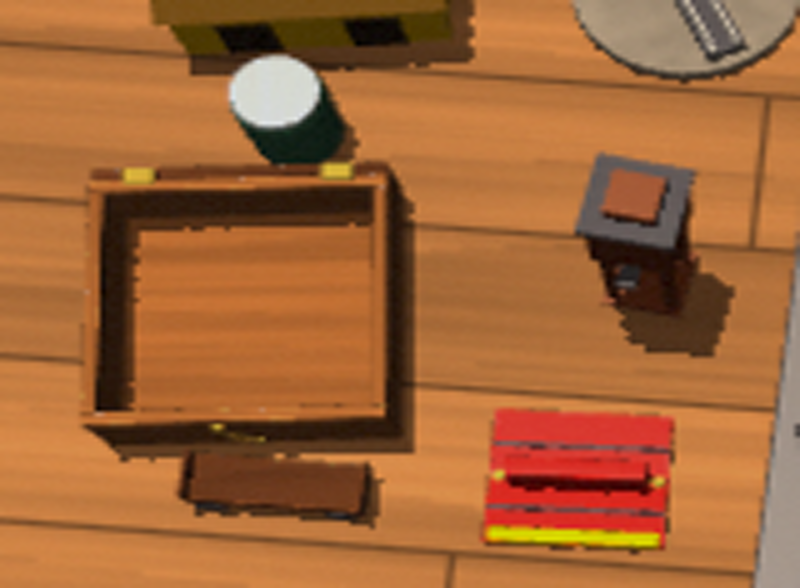

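View pics/s_plate.png

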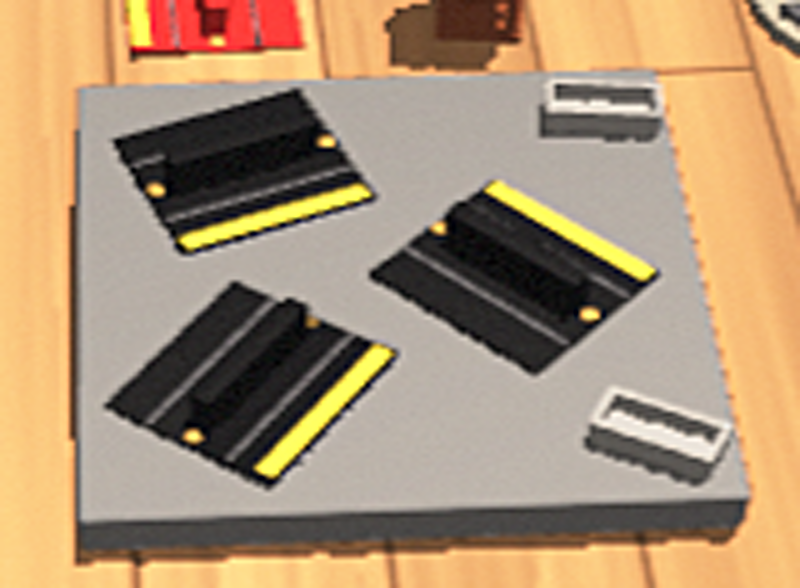

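Run:
```python
from h import *
def T(p): p=np.atleast_2d(p).astype(float); return p/[5.5,4.6]+[310,170]
def C(p): p=np.atleast_2d(p).astype(float); return p/[5,4.2]+[170,140]
def S(p): p=np.atleast_2d(p).astype(float); return p/[5,4.2]+[270,225]
for n,d,s in (('N',[(337,246),(479,157)],[(280,200),(430,105)]),('L',[(195,315),(245,461)],[(275,295),(322,448)]),('R',[(451,366),(587,469)],[(503,313),(648,422)])):
    w=pix2w('top0',T(d),.046); y=pix2w('top0',T(s),.046); c=w.mean(0); v=w[1]-w[0]; 
    m=y.mean(0)-c; print(n,c.round(4),np.linalg.norm(v),np.degrees(np.arctan2(v[1],v[0])),'stripe',m.round(4),np.degrees(np.arctan2(m[1],m[0])))
for n,d in (('N',[(440,228),(590,314)]),('L',[(155,190),(326,143)]),('R',[(193,436),(312,322)])):
    w=pix2w('side0',S(d),.046); c=w.mean(0); v=w[1]-w[0]; print(n,c.round(4),np.linalg.norm(v),np.degrees(np.arctan2(v[1],v[0])))
rim=pix2w('top0',C([(92,182),(384,182),(384,413),(88,413)]),.07); print('rim',rim.round(3),rim.mean(0))
print('plate',pix2w('top0',T([(122,45),(702,93),(665,562),(65,512)]),.04).round(3))
print('tower top',pix2w('top0',C([(600,155),(693,170),(670,247),(577,235)]),.194).round(3))
print('tin',pix2w('top0',C([(275,92)]),.085).round(3)); print('wagon',pix2w('top0',C([(192,455),(370,462),(365,508),(182,498)]),.035).round(3))
print('troughs',pix2w('top0',T([(193,95),(640,140)]),.06).round(3))
print('red',pix2w('top0',C([(580,480)]),.02).round(3))
```

```text
N [ 0.6    -0.2592  0.046 ] 0.10020922402243823 -47.82427353554406 stripe [0.0311 0.0311 0.    ] 45.04126913529675
L [ 0.4668 -0.1651  0.046 ] 0.09947932576710708 -160.02662910955948 stripe [ 0.0145 -0.0415  0.    ] -70.77811553718729
R [ 0.4609 -0.3269  0.046 ] 0.09780409331783865 -128.68886676202527 stripe [ 0.0355 -0.0288  0.    ] -39.09414843081203
N [ 0.6013 -0.2581  0.046 ] 0.09764907003087729 -46.06081429184242
L [ 0.4681 -0.1663  0.046 ] 0.09788626381730955 19.118975935667507
R [ 0.4642 -0.3273  0.046 ] 0.09904349676223811 50.24517158887829
rim [[0.638 0.337 0.07 ]
 [0.653 0.162 0.07 ]
 [0.484 0.142 0.07 ]
 [0.469 0.315 0.07 ]] [0.56093399 0.23883146 0.07      ]
plate [[ 0.697 -0.093  0.04 ]
 [ 0.691 -0.419  0.04 ]
 [ 0.375 -0.41   0.04 ]
 [ 0.38  -0.089  0.04 ]]
tower top [[ 0.64   0.021  0.194]
 [ 0.634 -0.031  0.194]
 [ 0.581 -0.023  0.194]
 [ 0.584  0.028  0.194]]
tin [[0.71  0.232 0.085]]
wagon [[0.451 0.259 0.035]
 [0.455 0.152 0.035]
 [0.422 0.151 0.035]
 [0.42  0.26  0.035]]
troughs [[ 0.658 -0.135  0.06 ]
 [ 0.648 -0.382  0.06 ]]
red [[0.456 0.027 0.02 ]]
```

```bash
cat >> h.py <<'E'
def goal(p,yaw):
    """print remaining tool-frame cm shift (at the target yaw, tool down) and wx turn"""
    s=env.sense(); R=np.array(s['eef_rot']); t=np.array(s['tcp_pos'])
    y0=np.degrees(np.arctan2(R[1,1],R[0,1])); a=np.radians(yaw)
    Rt=np.array([[0,np.cos(a),np.sin(a)],[0,np.sin(a),-np.cos(a)],[-1,0,0]])
    rv=cv2.Rodrigues(R.T@Rt)[0].ravel()
    print('now',t.round(4),'yaw',round(y0,2),'turn deg',np.degrees(rv).round(2),'shift cm (tgt frame)',(Rt.T@(np.array(p)-t)*100).round(2),'(cur frame)',(R.T@(np.array(p)-t)*100).round(2),'F',np.round(s['wrist_force'],2),'gap',round(float(s['finger_gap']),3),'t',s['time_s'])
E
python3 -m jog '[{"wx":-7.6,"fingers":0},{"wx":-7.6,"fingers":0},{"wx":-7.7,"fingers":0},{"y":1.04,"z":-5.68},{"y":1.04,"z":-5.68},{"y":1.04,"z":-5.68},{"y":1.04,"z":-5.68},{"y":1.04,"z":-5.68},{"y":1.04,"z":-5.68}]'
python3 -c "
from h import *
goal([.628,-.2326,.12],-46.7); snap('wrist','w1')"
```

```text
now [ 0.1915 -0.5151  0.2046] yaw -69.61 turn deg [-22.91  -0.03   0.09] shift cm (tgt frame) [  8.46   9.37 -51.14] (cur frame) [  8.49 -11.26 -50.76] F [ 1.43 -0.22 -0.08] gap 0.998 t 0.15validation failed for argument at $[0]...
```

View pics/w1.png

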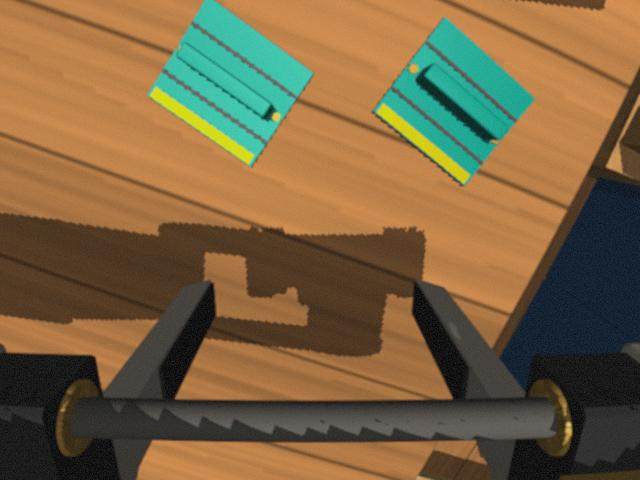

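The call was refused, so nothing moved and the picture is unchanged. I'll try rows with every key filled in.

```bash
python3 -m jog '[{"x":0,"y":0,"z":0,"wx":-7.6,"wy":0,"wz":0,"fingers":0}]'; echo; python3 -m jog --help | head -30
```

```text
time_s: 0.32
tcp_pos: [0.1915, -0.5154, 0.2051]
eef_rot: [[-0.0, 0.472, -0.881], [0.001, -0.881, -0.472], [-1.0, -0.001, -0.0]]
wrist_force: [-0.3, 0.2, 0.1]
finger_gap: 0.924
invalid input: not JSON, or not a number
```

```bash
python3 -m jog '[{"x":0,"y":0,"z":0,"wx":-7.6,"wy":0,"wz":0,"fingers":0},{"x":0,"y":0,"z":0,"wx":-7.7,"wy":0,"wz":0,"fingers":0},{"x":0,"y":1,"z":-5.7,"wx":0,"wy":0,"wz":0,"fingers":0},{"x":0,"y":1,"z":-5.7,"wx":0,"wy":0,"wz":0,"fingers":0},{"x":0,"y":1,"z":-5.7,"wx":0,"wy":0,"wz":0,"fingers":0},{"x":0,"y":1,"z":-5.7,"wx":0,"wy":0,"wz":0,"fingers":0},{"x":0,"y":1,"z":-5.7,"wx":0,"wy":0,"wz":0,"fingers":0},{"x":0,"y":1,"z":-5.7,"wx":0,"wy":0,"wz":0,"fingers":0},{"x":0,"y":0,"z":0,"wx":0,"wy":0,"wz":0,"fingers":0}]'
python3 -c "
from h import *
goal([.628,-.2326,.12],-46.7); snap('wrist','w1')"
```

```text
time_s: 1.45
tcp_pos: [0.4842, -0.3219, 0.2047]
eef_rot: [[-0.0, 0.69, -0.724], [0.001, -0.724, -0.69], [-1.0, -0.001, -0.001]]
wrist_force: [0.2, -0.8, -0.4]
finger_gap: 0.008
now [ 0.4842 -0.3219  0.2047] yaw -46.36 turn deg [ 0.34 -0.04  0.07] shift cm (tgt frame) [  8.47   3.36 -16.59] (cur frame) [  8.48   3.47 -16.57] F [ 0.18 -0.79 -0.39] gap 0.008 t 1.45
```

View pics/w1.png

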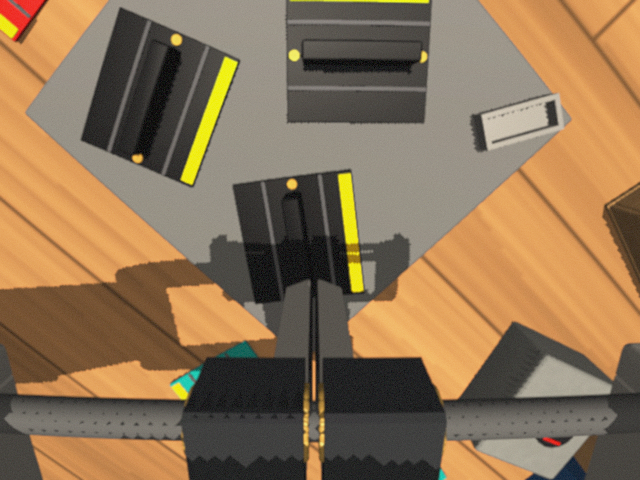

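The wrist view shows three covers: N with dots at (294,56) and (423,57), L with dots at (176,40) and (138,158), and R with a dot at (291,184). I'll refine their positions from these.

```bash
python3 -c "
from h import *
for n,d in (('N',[(294,56),(423,57)]),('L',[(176,40),(138,158)])):
    w=pix2w('w1',d,.046); c=w.mean(0); v=w[1]-w[0]; print(n,c.round(4),np.linalg.norm(v),np.degrees(np.arctan2(v[1],v[0])))
w=pix2w('w1',[(340,171),(352,171),(365,292),(351,294),(234,184),(256,303)],.045);print(w.round(4)); v=w[2]-w[1];print(np.degrees(np.arctan2(v[1],v[0])), w[[1,2,4,5]].mean(0))
a=cv2.imread('pics/w1.png');cv2.imwrite('pics/w1c.png',cv2.resize(a[0:330,60:460],(800,600)))
"
```

```text
N [ 0.5998 -0.2585  0.046 ] 0.09921865913776332 -46.42005453848399
L [ 0.4667 -0.1653  0.046 ] 0.09759247044055472 -159.76375175579017
[[ 0.5269 -0.3101  0.045 ]
 [ 0.5337 -0.3172  0.045 ]
 [ 0.4659 -0.4018  0.045 ]
 [ 0.4559 -0.3941  0.045 ]
 [ 0.4588 -0.254   0.045 ]
 [ 0.3906 -0.3385  0.045 ]]
-128.72620978931562 [ 0.46225018 -0.3278696   0.045     ]
```

View pics/w1c.png

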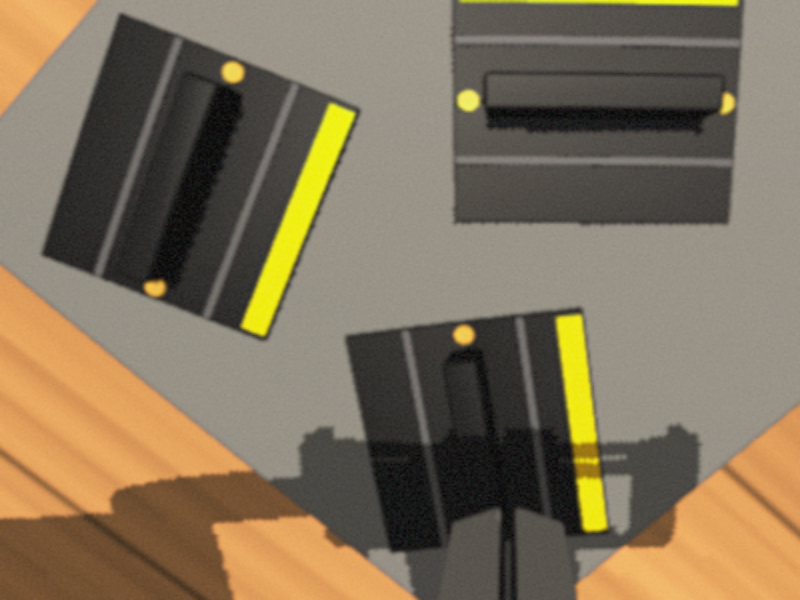

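```bash
python3 -m jog '[{"x":0,"y":1.15,"z":-5.5,"wx":0,"wy":0,"wz":0,"fingers":0},{"x":0,"y":1.15,"z":-5.5,"wx":0,"wy":0,"wz":0,"fingers":0},{"x":0,"y":1.15,"z":-5.5,"wx":0,"wy":0,"wz":0,"fingers":0},{"x":5,"y":0,"z":0,"wx":0,"wy":0,"wz":0,"fingers":0},{"x":5,"y":0,"z":0,"wx":0,"wy":0,"wz":0,"fingers":0},{"x":4,"y":0,"z":0,"wx":0,"wy":0,"wz":0,"fingers":0},{"x":0,"y":0,"z":0,"wx":0,"wy":0,"wz":0,"fingers":0},{"x":0,"y":0,"z":0,"wx":0,"wy":0,"wz":0,"fingers":0}]'
python3 -c "
from h import *
goal([.6276,-.2324,.05],-46.5)"
```

```text
time_s: 2.5
tcp_pos: [0.6258, -0.2383, 0.0676]
eef_rot: [[0.002, 0.685, -0.729], [-0.002, -0.729, -0.685], [-1.0, 0.003, -0.001]]
wrist_force: [-0.3, 0.1, 0.4]
finger_gap: 0.005
now [ 0.6258 -0.2383  0.0676] yaw -46.8 turn deg [-0.3  -0.04 -0.16] shift cm (tgt frame) [ 1.76 -0.31 -0.54] (cur frame) [ 1.76 -0.32 -0.53] F [-0.28  0.09  0.39] gap 0.005 t 2.5
```

```bash
python3 -m jog '[{"x":0,"y":-0.3,"z":-0.55,"wx":0,"wy":0,"wz":0,"fingers":0},{"x":1.4,"y":0,"z":0,"wx":0,"wy":0,"wz":0,"fingers":0},{"x":0,"y":0,"z":0,"wx":0,"wy":0,"wz":0,"fingers":0},{"x":0,"y":0,"z":0,"wx":0,"wy":0,"wz":0,"fingers":0}]'
for i in 1 ; do python3 -m jog '[{"x":0.2,"y":0,"z":0,"wx":0,"wy":0,"wz":0,"fingers":0},{"x":0,"y":0,"z":0,"wx":0,"wy":0,"wz":0,"fingers":0}]'; done
python3 -m jog '[{"x":0.1,"y":0,"z":0,"wx":0,"wy":0,"wz":0,"fingers":0},{"x":0,"y":0,"z":0,"wx":0,"wy":0,"wz":0,"fingers":0}]'
python3 -m jog '[{"x":0.1,"y":0,"z":0,"wx":0,"wy":0,"wz":0,"fingers":0},{"x":0,"y":0,"z":0,"wx":0,"wy":0,"wz":0,"fingers":0}]'
```

```text
time_s: 3.0
tcp_pos: [0.6272, -0.2306, 0.0512]
eef_rot: [[-0.001, 0.686, -0.728], [0.0, -0.728, -0.686], [-1.0, -0.001, 0.0]]
wrist_force: [-0.3, 0.1, 0.1]
finger_gap: 0.003
time_s: 3.25
tcp_pos: [0.6273, -0.2308, 0.0493]
eef_rot: [[-0.0, 0.686, -0.728], [-0.0, -0.728, -0.686], [-1.0, -0.0, 0.0]]
wrist_force: [-0.1, 0.0, 0.4]
finger_gap: 0.003
time_s: 3.5
tcp_pos: [0.6273, -0.2308, 0.0484]
eef_rot: [[-0.0, 0.686, -0.728], [-0.0, -0.728, -0.686], [-1.0, -0.0, 0.0]]
wrist_force: [-1.4, 0.8, -0.7]
finger_gap: 0.002
time_s: 3.75
tcp_pos: [0.6273, -0.2308, 0.0474]
eef_rot: [[-0.0, 0.686, -0.728], [0.0, -0.728, -0.686], [-1.0, -0.0, 0.0]]
wrist_force: [-0.2, 0.1, 0.1]
finger_gap: 0.004
```

```bash
python3 -m jog '[{"x":0.1,"y":0,"z":0,"wx":0,"wy":0,"wz":0,"fingers":0},{"x":0,"y":0,"z":0,"wx":0,"wy":0,"wz":0,"fingers":0}]'
python3 -m jog '[{"x":0.1,"y":0,"z":0,"wx":0,"wy":0,"wz":0,"fingers":0},{"x":0,"y":0,"z":0,"wx":0,"wy":0,"wz":0,"fingers":0}]'
python3 -m jog '[{"x":0.1,"y":0,"z":0,"wx":0,"wy":0,"wz":0,"fingers":0},{"x":0,"y":0,"z":0,"wx":0,"wy":0,"wz":0,"fingers":0}]'
python3 -c "
from h import *
st(); snap('side','s1'); snap('wrist','w2')"
```

```text
time_s: 4.0
tcp_pos: [0.6273, -0.2308, 0.0463]
eef_rot: [[-0.0, 0.686, -0.728], [0.0, -0.728, -0.686], [-1.0, -0.0, 0.0]]
wrist_force: [-0.5, -0.1, 0.2]
finger_gap: 0.008
time_s: 4.25
tcp_pos: [0.6274, -0.2308, 0.0454]
eef_rot: [[0.0, 0.686, -0.728], [-0.0, -0.728, -0.686], [-1.0, 0.0, 0.0]]
wrist_force: [0.7, 0.9, -0.0]
finger_gap: 0.004
time_s: 4.5
tcp_pos: [0.6275, -0.2308, 0.0453]
eef_rot: [[0.0, 0.686, -0.728], [-0.0, -0.728, -0.686], [-1.0, 0.001, -0.0]]
wrist_force: [-1.2, 1.2, 3.6]
finger_gap: 0.002
{'time_s': 4.5, 'joints': [-0.4372, 0.4222, 1.2818, -0.0001, 1.4371, 0.3781], 'qd': [0.0005, 0.0006, -0.0009, -0.0002, 0.0007, 0.0003], 'effort': [-0.0758, -43.7055, -27.6621, 0.0902, -0.658, -0.0001], 'tcp_pos': [0.6275, -0.2308, 0.0453], 'eef_rot': [[0.0004, 0.6856, -0.7279], [-0.0003, -0.7279, -0.6856], [-1.0, 0.0005, -0.0001]], 'wrist_force': [-1.174, 1.1752, 3.6188], 'ft_torque': [0.1147, 0.3279, -0.0337], 'finger_gap': 0.0023}
```

View pics/w2.png

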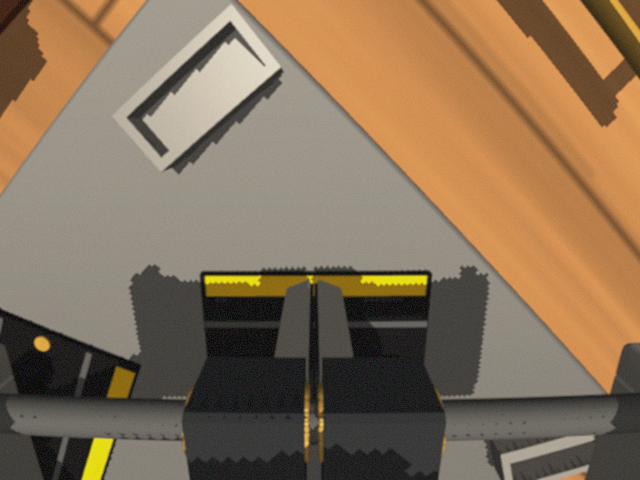

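View pics/s1.png

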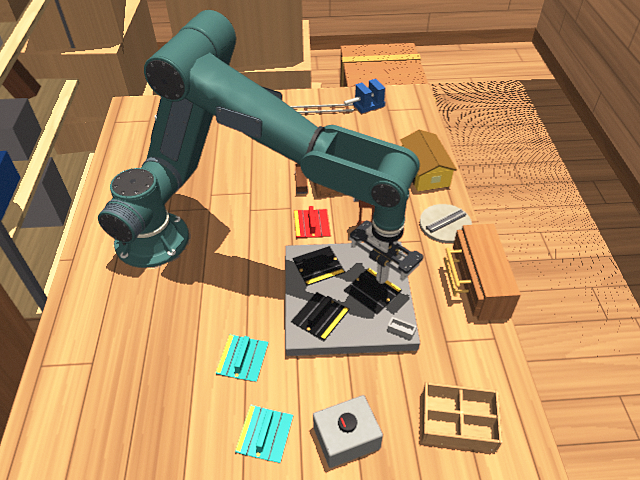

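```bash
python3 -m jog '[{"x":-5.5,"y":0,"z":0,"wx":0,"wy":0,"wz":0,"fingers":0},{"x":0,"y":-4.08,"z":2.89,"wx":0,"wy":0,"wz":0,"fingers":0},{"x":0,"y":-4.08,"z":2.89,"wx":0,"wy":0,"wz":0,"fingers":0},{"x":0,"y":-4.08,"z":2.89,"wx":0,"wy":0,"wz":0,"fingers":0},{"x":0,"y":0,"z":0,"wx":-9.5,"wy":0,"wz":0,"fingers":0},{"x":0,"y":0,"z":0,"wx":-9.5,"wy":0,"wz":0,"fingers":0},{"x":0,"y":0,"z":0,"wx":-9.5,"wy":0,"wz":0,"fingers":0},{"x":0,"y":0,"z":0,"wx":-9.5,"wy":0,"wz":0,"fingers":0},{"x":0,"y":0,"z":0,"wx":-9.5,"wy":0,"wz":0,"fingers":0},{"x":0,"y":0,"z":0,"wx":-9.5,"wy":0,"wz":0,"fingers":0},{"x":0,"y":0,"z":0,"wx":-9.5,"wy":0,"wz":0,"fingers":0},{"x":0,"y":0,"z":0,"wx":0,"wy":0,"wz":0,"fingers":0}]'
python3 -c "
from h import *
goal([.480,-.2012,.052],20); snap('wrist','w3')"
```

```text
time_s: 6.1
tcp_pos: [0.4803, -0.2011, 0.0989]
eef_rot: [[-0.0, 0.942, 0.337], [0.0, 0.337, -0.942], [-1.0, -0.0, -0.0]]
wrist_force: [0.2, -0.6, 0.1]
finger_gap: 0.003
now [ 0.4803 -0.2011  0.0989] yaw 19.67 turn deg [-0.33 -0.01  0.01] shift cm (tgt frame) [ 4.69 -0.03 -0.  ] (cur frame) [ 4.69 -0.03  0.  ] F [ 0.22 -0.6   0.06] gap 0.003 t 6.1
```

View pics/w3.png

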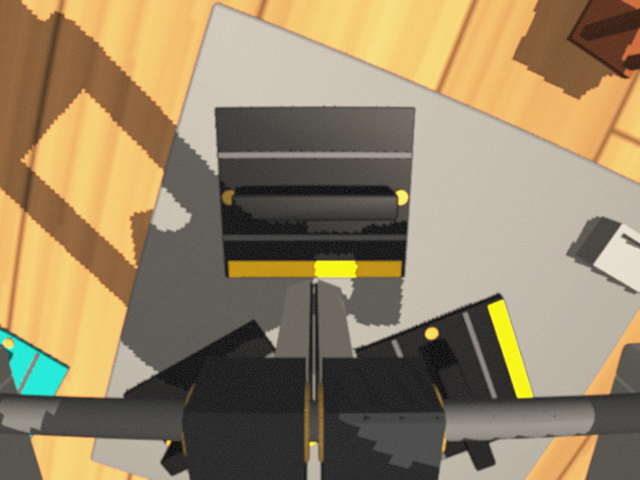

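The wrist view shows L square under the tool, with its stripe at (315,268) just ahead of the finger tips. I'll press it now.

```bash
python3 -m jog '[{"x":4.6,"y":0,"z":0,"wx":0,"wy":0,"wz":0,"fingers":0},{"x":0,"y":0,"z":0,"wx":0,"wy":0,"wz":0,"fingers":0},{"x":0,"y":0,"z":0,"wx":0,"wy":0,"wz":0,"fingers":0}]' | grep -E 'tcp|wrist'
python3 -c "
from h import *
st();snap('side','s2a'); snap('wrist','w4a')"
python3 -m jog '[{"x":0.3,"y":0,"z":0,"wx":0,"wy":0,"wz":0,"fingers":0},{"x":0,"y":0,"z":0,"wx":0,"wy":0,"wz":0,"fingers":0}]'| grep -E 'tcp|wrist'
python3 -m jog '[{"x":0.1,"y":0,"z":0,"wx":0,"wy":0,"wz":0,"fingers":0},{"x":0,"y":0,"z":0,"wx":0,"wy":0,"wz":0,"fingers":0}]'| grep -E 'tcp|wrist'
python3 -m jog '[{"x":0.1,"y":0,"z":0,"wx":0,"wy":0,"wz":0,"fingers":0},{"x":0,"y":0,"z":0,"wx":0,"wy":0,"wz":0,"fingers":0}]'| grep -E 'tcp|wrist'
python3 -m jog '[{"x":0.1,"y":0,"z":0,"wx":0,"wy":0,"wz":0,"fingers":0},{"x":0,"y":0,"z":0,"wx":0,"wy":0,"wz":0,"fingers":0}]'| grep -E 'tcp|wrist'
python3 -m jog '[{"x":0.1,"y":0,"z":0,"wx":0,"wy":0,"wz":0,"fingers":0},{"x":0,"y":0,"z":0,"wx":0,"wy":0,"wz":0,"fingers":0}]'| grep -E 'tcp|wrist'
python3 -c "
from h import *
st();snap('side','s2b'); snap('wrist','w4b')"
```

```text
tcp_pos: [0.4808, -0.2014, 0.0543]
wrist_force: [0.0, -0.7, -0.4]
{'time_s': 6.525, 'joints': [-0.5054, 0.1037, 1.6592, -0.0001, 1.3779, -0.8497], 'qd': [0.0002, -0.0166, -0.0272, 0.0008, -0.0039, -0.0062], 'effort': [0.0091, -31.4482, -26.9472, 0.035, 0.122, 0.008], 'tcp_pos': [0.4808, -0.2014, 0.0543], 'eef_rot': [[0.0007, 0.9413, 0.3376], [-0.0004, 0.3376, -0.9413], [-1.0, 0.0005, 0.0006]], 'wrist_force': [0.0128, -0.7011, -0.4026], 'ft_torque': [0.0011, -0.0785, 0.0459], 'finger_gap': 0.0049}
tcp_pos: [0.4806, -0.2013, 0.051]
wrist_force: [0.4, 0.4, 0.1]
tcp_pos: [0.4803, -0.2011, 0.0495]
wrist_force: [-0.2, 0.1, 1.0]
tcp_pos: [0.4803, -0.2011, 0.0483]
wrist_force: [-0.0, -0.1, 0.2]
tcp_pos: [0.4803, -0.2011, 0.0473]
wrist_force: [0.6, -0.8, -0.3]
tcp_pos: [0.4803, -0.2011, 0.0464]
wrist_force: [0.4, -0.3, 0.4]
{'time_s': 7.875, 'joints': [-0.5054, 0.1104, 1.6686, -0.0001, 1.3627, -0.8507], 'qd': [0.0007, -0.0007, -0.0001, 0.0003, 0.0005, -0.0014], 'effort': [-0.0025, -32.5813, -27.8527, 0.0356, 0.0611, 0.0], 'tcp_pos': [0.4803, -0.2011, 0.0464], 'eef_rot': [[-0.0002, 0.941, 0.3385], [0.0, 0.3385, -0.941], [-1.0, -0.0002, -0.0001]], 'wrist_force': [0.4287, -0.3447, 0.4375], 'ft_torque': [-0.0189, -0.1484, -0.0518], 'finger_gap': 0.0047}
```

```bash
python3 -m jog '[{"x":0.1,"y":0,"z":0,"wx":0,"wy":0,"wz":0,"fingers":0},{"x":0,"y":0,"z":0,"wx":0,"wy":0,"wz":0,"fingers":0}]'| grep -E 'tcp|wrist'
python3 -m jog '[{"x":0.1,"y":0,"z":0,"wx":0,"wy":0,"wz":0,"fingers":0},{"x":0,"y":0,"z":0,"wx":0,"wy":0,"wz":0,"fingers":0}]'| grep -E 'tcp|wrist'
python3 -c "
from h import *
st();snap('side','s2c')
a=[cv2.imread(f'pics/{n}.png')[240:300,285:360] for n in('s2a','s2c')]
cv2.imwrite('pics/cmp1.png',cv2.resize(np.vstack(a),(600,960))[:, :][:960] if 0 else cv2.resize(np.hstack(a),(800,320),interpolation=cv2.INTER_CUBIC))"
```

```text
tcp_pos: [0.4803, -0.2011, 0.0454]
wrist_force: [0.2, -0.7, 0.7]
tcp_pos: [0.4804, -0.2012, 0.0453]
wrist_force: [-1.3, 1.4, 4.6]
{'time_s': 8.475, 'joints': [-0.5054, 0.1114, 1.6699, -0.0001, 1.36, -0.8507], 'qd': [-0.0002, -0.001, 0.0006, 0.0004, -0.0011, 0.0009], 'effort': [-0.0817, -30.209, -26.7167, 0.0669, -0.7262, -0.0001], 'tcp_pos': [0.4804, -0.2012, 0.0453], 'eef_rot': [[0.0002, 0.941, 0.3385], [-0.0002, 0.3385, -0.941], [-1.0, 0.0001, 0.0003]], 'wrist_force': [-1.3413, 1.3699, 4.6297], 'ft_torque': [0.1297, 0.2839, -0.001], 'finger_gap': 0.005}
```

View pics/cmp1.png

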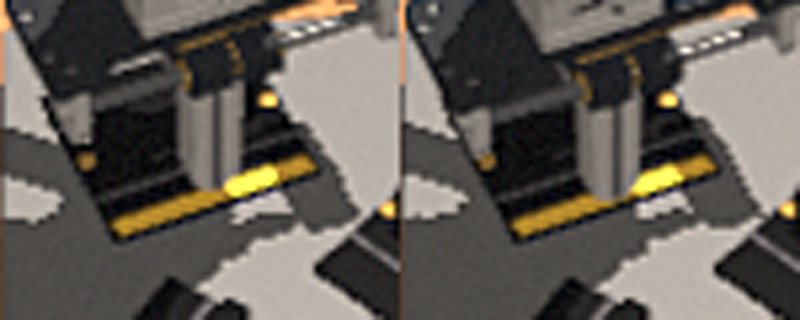

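```bash
python3 -m jog '[{"x":-5.5,"y":0,"z":0,"wx":0,"wy":0,"wz":0,"fingers":0},{"x":0,"y":-1.34,"z":4.84,"wx":0,"wy":0,"wz":0,"fingers":0},{"x":0,"y":-1.34,"z":4.84,"wx":0,"wy":0,"wz":0,"fingers":0},{"x":0,"y":-1.34,"z":4.84,"wx":0,"wy":0,"wz":0,"fingers":0},{"x":0,"y":0,"z":0,"wx":-10.4,"wy":0,"wz":0,"fingers":0},{"x":0,"y":0,"z":0,"wx":-10.4,"wy":0,"wz":0,"fingers":0},{"x":0,"y":0,"z":0,"wx":-10.4,"wy":0,"wz":0,"fingers":0},{"x":0,"y":0,"z":0,"wx":0,"wy":0,"wz":0,"fingers":0},{"x":0,"y":0,"z":0,"wx":0,"wy":0,"wz":0,"fingers":0}]'
python3 -c "
from h import *
goal([.4915,-.3514,.053],51); snap('wrist','w5')"
```

```text
time_s: 9.65
tcp_pos: [0.4917, -0.3513, 0.0992]
eef_rot: [[-0.0, 0.631, 0.775], [0.0, 0.775, -0.631], [-1.0, -0.0, -0.0]]
wrist_force: [-0.0, 0.0, 0.2]
finger_gap: 0.003
now [ 0.4917 -0.3513  0.0992] yaw 50.84 turn deg [-0.16 -0.01  0.  ] shift cm (tgt frame) [ 4.62 -0.02 -0.01] (cur frame) [ 4.62 -0.02 -0.01] F [-0.01  0.05  0.2 ] gap 0.003 t 9.65
```

View pics/w5.png

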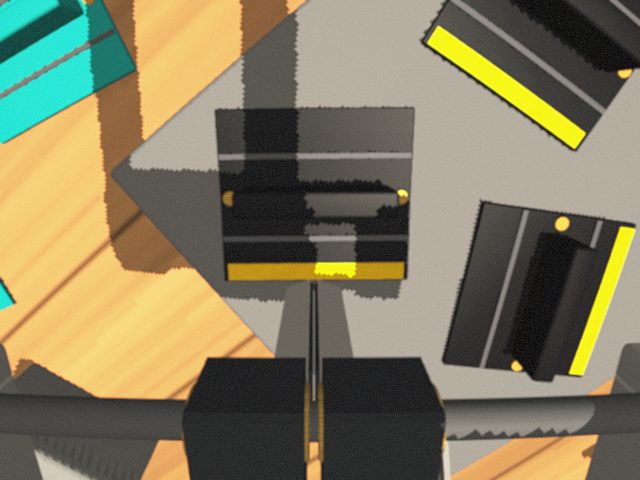

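```bash
python3 -m jog '[{"x":4.5,"y":0,"z":0,"wx":0,"wy":0,"wz":0,"fingers":0},{"x":0,"y":0,"z":0,"wx":0,"wy":0,"wz":0,"fingers":0},{"x":0,"y":0,"z":0,"wx":0,"wy":0,"wz":0,"fingers":0}]' | grep -E 'tcp|wrist'
python3 -c "
from h import *
snap('side','s3a')"
python3 -m jog '[{"x":0.4,"y":0,"z":0,"wx":0,"wy":0,"wz":0,"fingers":0},{"x":0,"y":0,"z":0,"wx":0,"wy":0,"wz":0,"fingers":0}]'| grep -E 'tcp|wrist'
python3 -m jog '[{"x":0.1,"y":0,"z":0,"wx":0,"wy":0,"wz":0,"fingers":0},{"x":0,"y":0,"z":0,"wx":0,"wy":0,"wz":0,"fingers":0}]'| grep -E 'tcp|wrist'
python3 -m jog '[{"x":0.1,"y":0,"z":0,"wx":0,"wy":0,"wz":0,"fingers":0},{"x":0,"y":0,"z":0,"wx":0,"wy":0,"wz":0,"fingers":0}]'| grep -E 'tcp|wrist'
python3 -m jog '[{"x":0.1,"y":0,"z":0,"wx":0,"wy":0,"wz":0,"fingers":0},{"x":0,"y":0,"z":0,"wx":0,"wy":0,"wz":0,"fingers":0}]'| grep -E 'tcp|wrist'
python3 -m jog '[{"x":0.1,"y":0,"z":0,"wx":0,"wy":0,"wz":0,"fingers":0},{"x":0,"y":0,"z":0,"wx":0,"wy":0,"wz":0,"fingers":0}]'| grep -E 'tcp|wrist'
python3 -m jog '[{"x":0.1,"y":0,"z":0,"wx":0,"wy":0,"wz":0,"fingers":0},{"x":0,"y":0,"z":0,"wx":0,"wy":0,"wz":0,"fingers":0}]'| grep -E 'tcp|wrist'
python3 -m jog '[{"x":0.1,"y":0,"z":0,"wx":0,"wy":0,"wz":0,"fingers":0},{"x":0,"y":0,"z":0,"wx":0,"wy":0,"wz":0,"fingers":0}]'| grep -E 'tcp|wrist'
python3 -c "
from h import *
st();snap('side','s3c')
a=[cv2.imread(f'pics/{n}.png')[285:345,285:360] for n in('s3a','s3c')]
cv2.imwrite('pics/cmp2.png',cv2.resize(np.hstack(a),(800,320),interpolation=cv2.INTER_CUBIC))"
```

```text
tcp_pos: [0.492, -0.3516, 0.0554]
wrist_force: [0.2, -0.1, -0.9]
tcp_pos: [0.492, -0.3516, 0.0512]
wrist_force: [0.0, 0.1, 0.1]
tcp_pos: [0.4918, -0.3515, 0.0496]
wrist_force: [0.3, -0.7, 0.4]
tcp_pos: [0.4917, -0.3514, 0.0485]
wrist_force: [-0.7, -0.4, 0.8]
tcp_pos: [0.4916, -0.3514, 0.0474]
wrist_force: [0.2, 0.7, -0.3]
tcp_pos: [0.4917, -0.3513, 0.0464]
wrist_force: [-0.3, 0.3, 0.8]
tcp_pos: [0.4917, -0.3514, 0.0455]
wrist_force: [0.3, 0.4, 0.2]
tcp_pos: [0.4918, -0.3514, 0.0453]
wrist_force: [-2.1, 1.1, 5.0]
{'time_s': 11.875, 'joints': [-0.7142, 0.2876, 1.4604, -0.0001, 1.3931, -1.6041], 'qd': [0.001, 0.0012, -0.0001, -0.0008, -0.0026, -0.0018], 'effort': [-0.0744, -37.7482, -26.9295, -0.0032, -0.5366, -0.0002], 'tcp_pos': [0.4918, -0.3514, 0.0453], 'eef_rot': [[0.0003, 0.6295, 0.777], [-0.0004, 0.777, -0.6295], [-1.0, -0.0001, 0.0005]], 'wrist_force': [-2.082, 1.0981, 5.0271], 'ft_torque': [0.202, 0.1479, 0.0019], 'finger_gap': 0.0058}
```

View pics/cmp2.png

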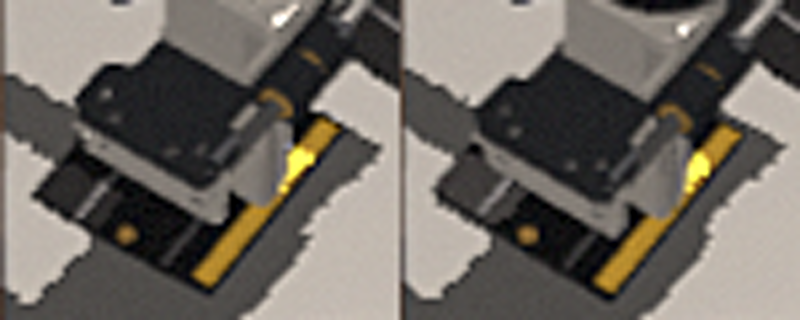

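```bash
python3 -m jog '[{"x":-0.2,"y":0,"z":0,"wx":0,"wy":0,"wz":0,"fingers":0},{"x":-0.3,"y":0,"z":0,"wx":0,"wy":0,"wz":0,"fingers":0},{"x":-0.5,"y":0,"z":0,"wx":0,"wy":0,"wz":0,"fingers":0},{"x":0,"y":0,"z":0,"wx":0,"wy":0,"wz":0,"fingers":0},{"x":0,"y":0,"z":0,"wx":0,"wy":0,"wz":0,"fingers":0}]'
python3 -c "
from h import *
snap('side','s3d')
def ph(a,b,r):
    A,B=[cv2.cvtColor(cv2.imread(f'pics/{n}.png'),cv2.COLOR_BGR2HSV) for n in(a,b)]
    o=[]
    for I in(A,B):
        m=cv2.inRange(I,(20,150,90),(35,255,255))[r[1]:r[3],r[0]:r[2]]; ys,xs=np.nonzero(m); o.append((len(xs),xs.mean()+r[0],ys.mean()+r[1]))
    print(a,b,np.round(o,2).tolist())
# lower part of stripe, clear of fingers
ph('s3a','s3c',(318,322,334,345)); ph('s3c','s3d',(318,322,334,345)); ph('side0','s3c',(318,322,334,345)); ph('side0','s3d',(318,322,334,345)); ph('side0','s2c',(318,322,334,345))
ph('s2a','s2c',(300,270,322,290)); ph('side0','s2c',(300,270,322,290)); 
ph('side0','s1',(364,265,378,280)); ph('s3c','s1',(364,265,384,280)); ph('s3d','s1',(364,265,384,280))
a=[cv2.imread(f'pics/{n}.png')[285:345,285:360] for n in('s3c','s3d')]
cv2.imwrite('pics/cmp3.png',cv2.resize(np.hstack(a),(800,320),interpolation=cv2.INTER_CUBIC))"
```

```text
time_s: 12.55
tcp_pos: [0.4917, -0.3514, 0.0544]
eef_rot: [[0.0, 0.63, 0.777], [-0.0, 0.777, -0.63], [-1.0, -0.0, 0.0]]
wrist_force: [-0.7, 0.3, -0.4]
finger_gap: 0.005
s3a s3c [[71.0, 327.51, 330.83], [69.0, 327.62, 332.29]]
s3c s3d [[69.0, 327.62, 332.29], [70.0, 327.53, 330.76]]
side0 s3c [[90.0, 327.54, 330.48], [69.0, 327.62, 332.29]]
side0 s3d [[90.0, 327.54, 330.48], [70.0, 327.53, 330.76]]
side0 s2c [[90.0, 327.54, 330.48], [88.0, 327.52, 330.53]]
s2a s2c [[56.0, 313.86, 279.71], [55.0, 313.55, 279.82]]
side0 s2c [[71.0, 313.42, 279.37], [55.0, 313.55, 279.82]]
side0 s1 [[43.0, 372.28, 272.28], [24.0, 371.33, 271.42]]
s3c s1 [[63.0, 374.78, 273.89], [24.0, 371.33, 271.42]]
s3d s1 [[62.0, 374.9, 273.95], [24.0, 371.33, 271.42]]
```

View pics/cmp3.png

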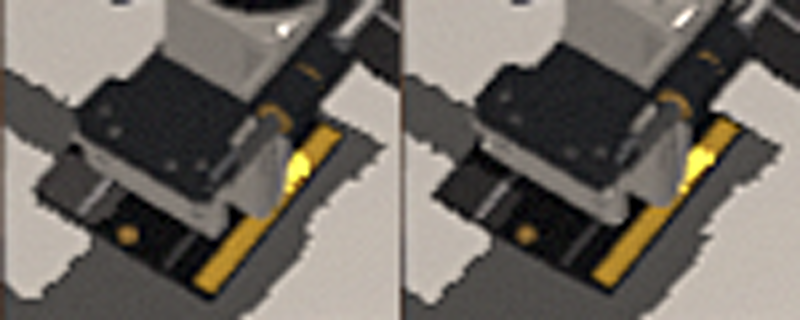

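R moved down about 1.5 px (roughly 5 mm) when pressed and came back on release, so R is the warped cover. L did not move. I'll line up on R's bar.

```bash
python3 -m jog '[{"x":-6,"y":0,"z":0,"wx":0,"wy":0,"wz":0,"fingers":0},{"x":0,"y":0,"z":0,"wx":10,"wy":0,"wz":0,"fingers":0.32},{"x":0,"y":0,"z":0,"wx":10,"wy":0,"wz":0,"fingers":0.32},{"x":0,"y":0,"z":0,"wx":10,"wy":0,"wz":0,"fingers":0.32},{"x":0,"y":0,"z":0,"wx":10,"wy":0,"wz":0,"fingers":0.32},{"x":0,"y":0,"z":0,"wx":10,"wy":0,"wz":0,"fingers":0.32},{"x":0,"y":0,"z":0,"wx":10,"wy":0,"wz":0,"fingers":0.32},{"x":0,"y":0,"z":0,"wx":10,"wy":0,"wz":0,"fingers":0.32},{"x":0,"y":0,"z":0,"wx":10,"wy":0,"wz":0,"fingers":0.32},{"x":0,"y":0,"z":0,"wx":10,"wy":0,"wz":0,"fingers":0.32},{"x":0,"y":-3.75,"z":0,"wx":0,"wy":0,"wz":0,"fingers":0.32},{"x":0,"y":0,"z":0,"wx":0,"wy":0,"wz":0,"fingers":0.32}]' 25
python3 -c "
from h import *
goal([.4625,-.3275,.052],-39); snap('wrist','w6')"
```

```text
time_s: 14.1
tcp_pos: [0.461, -0.3263, 0.1137]
eef_rot: [[-0.002, 0.777, -0.629], [0.002, -0.629, -0.777], [-1.0, -0.002, -0.0]]
wrist_force: [0.4, -0.4, 0.0]
finger_gap: 0.318
now [ 0.461  -0.3263  0.1137] yaw -39.0 turn deg [-0.   -0.    0.14] shift cm (tgt frame) [ 6.17  0.19 -0.  ] (cur frame) [ 6.17  0.21 -0.  ] F [ 0.42 -0.44  0.03] gap 0.318 t 14.1
```

View pics/w6.png

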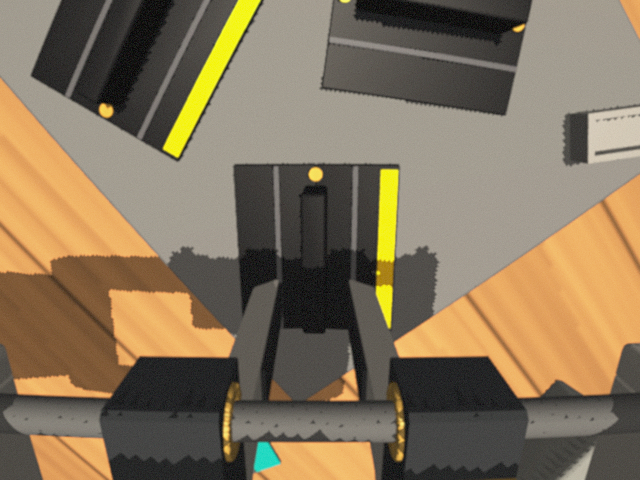

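```bash
python3 -c "
from h import *
s=env.sense();R=np.array(s['eef_rot']);t=np.array(s['tcp_pos'])
for uv,z in (((316,174),.046),((302,197),.075),((326,197),.075),((314,190),.075)):
    w=pix2w('w6',uv,z)[0]; print(w.round(4),(R.T@(w-t)*100).round(2))"
```

```text
[ 0.4921 -0.2887  0.046 ] [ 6.83 -0.1  -4.89]
[ 0.4809 -0.2905  0.075 ] [ 3.93 -0.86 -4.05]
[ 0.4909 -0.2986  0.075 ] [ 3.93  0.42 -4.05]
[ 0.4882 -0.2916  0.075 ] [ 3.93 -0.22 -4.43]
```

```bash
python3 -m jog '[{"x":3,"y":-0.1,"z":0,"wx":0,"wy":0,"wz":0,"fingers":0.32},{"x":2.5,"y":0,"z":0,"wx":0,"wy":0,"wz":0,"fingers":0.32},{"x":0,"y":0,"z":0,"wx":0,"wy":0,"wz":0,"fingers":0.32},{"x":0,"y":0,"z":0,"wx":0,"wy":0,"wz":0,"fingers":0.32}]' 25
python3 -c "
from h import *
snap('wrist','w7')
s=env.sense();R=np.array(s['eef_rot']);t=np.array(s['tcp_pos']);print((R.T@(np.array([.4925,-.289,.046])-t)*100).round(2))"
```

```text
time_s: 14.65
tcp_pos: [0.4627, -0.328, 0.0606]
eef_rot: [[0.002, 0.777, -0.63], [-0.001, -0.63, -0.777], [-1.0, 0.002, 0.0]]
wrist_force: [-1.0, -0.9, 0.4]
finger_gap: 0.319
[ 1.51 -0.16 -4.9 ]
```

View pics/w7.png

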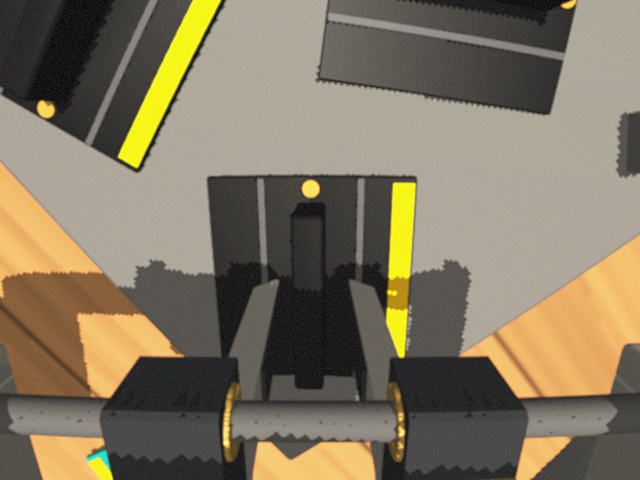

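```bash
python3 -m jog '[{"x":0,"y":-0.2,"z":0,"wx":0,"wy":0,"wz":0,"fingers":0.32},{"x":0.9,"y":0,"z":0,"wx":0,"wy":0,"wz":0,"fingers":0.32},{"x":0,"y":0,"z":0,"wx":0,"wy":0,"wz":0,"fingers":0.32},{"x":0,"y":0,"z":0,"wx":0,"wy":0,"wz":0,"fingers":0.32}]' 25
python3 -m jog '[{"x":0,"y":0,"z":0,"wx":0,"wy":0,"wz":0,"fingers":0.1},{"x":0,"y":0,"z":0,"wx":0,"wy":0,"wz":0,"fingers":0.1},{"x":0,"y":0,"z":0,"wx":0,"wy":0,"wz":0,"fingers":0.1},{"x":0,"y":0,"z":0,"wx":0,"wy":0,"wz":0,"fingers":0.1}]' 25
python3 -c "
from h import *
snap('wrist','w8');snap('side','s4')"
```

```text
time_s: 15.2
tcp_pos: [0.4601, -0.3258, 0.0503]
eef_rot: [[-0.0, 0.777, -0.63], [0.0, -0.63, -0.777], [-1.0, -0.0, -0.0]]
wrist_force: [-0.3, 0.4, 0.8]
finger_gap: 0.322
time_s: 15.7
tcp_pos: [0.4606, -0.3262, 0.0507]
eef_rot: [[0.001, 0.777, -0.63], [-0.001, -0.63, -0.777], [-1.0, 0.001, 0.0]]
wrist_force: [0.4, -0.8, -0.8]
finger_gap: 0.145
```

View pics/w8.png

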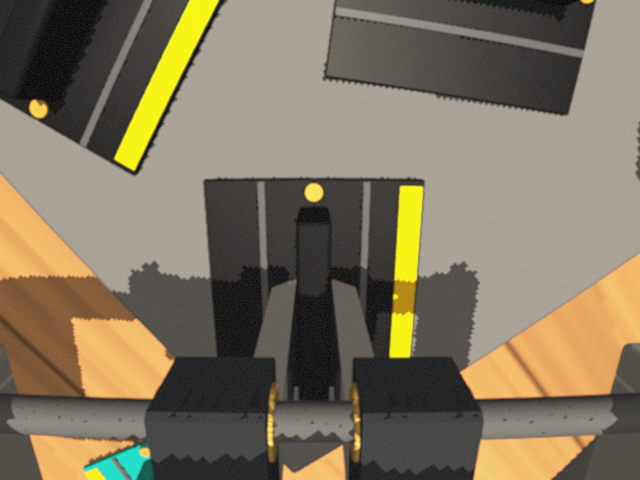

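```bash
python3 -m jog '[{"x":0,"y":0,"z":0,"wx":0,"wy":0,"wz":0,"fingers":0},{"x":0,"y":0,"z":0,"wx":0,"wy":0,"wz":0,"fingers":0},{"x":-0.3,"y":0,"z":0,"wx":0,"wy":0,"wz":0,"fingers":0},{"x":-0.7,"y":0,"z":0,"wx":0,"wy":0,"wz":0,"fingers":0},{"x":-2,"y":0,"z":0,"wx":0,"wy":0,"wz":0,"fingers":0},{"x":-3,"y":0,"z":0,"wx":0,"wy":0,"wz":0,"fingers":0},{"x":0,"y":0,"z":0,"wx":0,"wy":0,"wz":0,"fingers":0},{"x":0,"y":0,"z":0,"wx":0,"wy":0,"wz":0,"fingers":0}]' 30
python3 -c "
from h import *
st();snap('wrist','w9');snap('side','s5')
a=cv2.imread('pics/s5.png');cv2.imwrite('pics/s5c.png',cv2.resize(a[215:365,260:430],None,fx=4,fy=4))"
```

```text
time_s: 16.8
tcp_pos: [0.4595, -0.3253, 0.1092]
eef_rot: [[-0.002, 0.777, -0.629], [0.001, -0.629, -0.777], [-1.0, -0.002, -0.0]]
wrist_force: [0.1, -0.0, -4.2]
finger_gap: 0.148
{'time_s': 16.8, 'joints': [-0.7166, 0.1557, 1.4868, -0.0001, 1.5012, -0.0357], 'qd': [0.0011, 0.0116, 0.0194, -0.0013, 0.0015, 0.0014], 'effort': [0.0013, -39.1859, -32.1903, 0.0797, -0.0211, 0.001], 'tcp_pos': [0.4595, -0.3253, 0.1092], 'eef_rot': [[-0.0017, 0.777, -0.6295], [0.0014, -0.6295, -0.777], [-1.0, -0.0022, -0.0]], 'wrist_force': [0.0729, -0.0072, -4.1892], 'ft_torque': [-0.018, 0.0103, -0.0162], 'finger_gap': 0.1483}
```

View pics/w9.png

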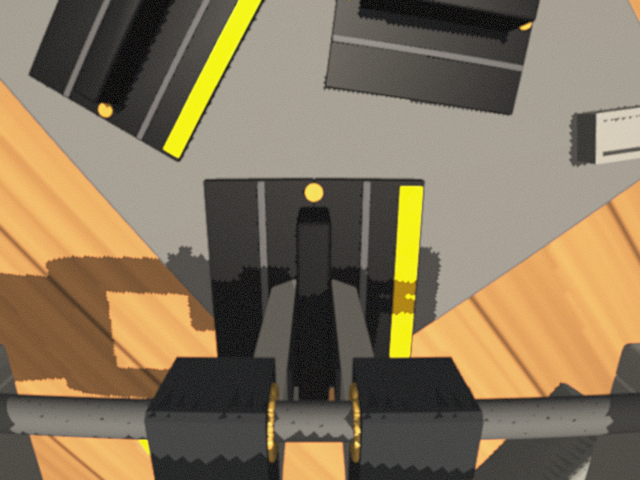

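View pics/s5c.png

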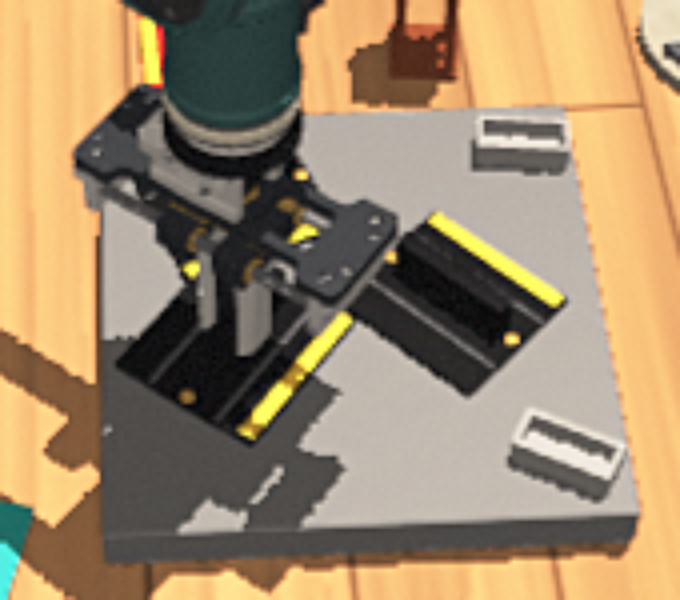

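Cover R is lifted: 4.2 N on the wrist, gap 0.148 on the 14 mm bar, and it hangs level. I'll carry it on the robot's side of the tower.

```bash
python3 -m jog '[{"x":-4,"y":0,"z":0,"wx":0,"wy":0,"wz":0,"fingers":0},{"x":0,"y":-3.84,"z":-3.43,"wx":0,"wy":0,"wz":0,"fingers":0},{"x":0,"y":-3.84,"z":-3.43,"wx":0,"wy":0,"wz":0,"fingers":0},{"x":0,"y":-3.84,"z":-3.43,"wx":0,"wy":0,"wz":0,"fingers":0},{"x":0,"y":-3.84,"z":-3.43,"wx":0,"wy":0,"wz":0,"fingers":0},{"x":0,"y":-3.84,"z":-3.43,"wx":0,"wy":0,"wz":0,"fingers":0},{"x":0,"y":-3.84,"z":-3.43,"wx":0,"wy":0,"wz":0,"fingers":0},{"x":0,"y":0,"z":0,"wx":-8.9,"wy":0,"wz":0,"fingers":0},{"x":0,"y":0,"z":0,"wx":-8.9,"wy":0,"wz":0,"fingers":0},{"x":0,"y":0,"z":0,"wx":-8.9,"wy":0,"wz":0,"fingers":0},{"x":0,"y":0,"z":0,"wx":-8.9,"wy":0,"wz":0,"fingers":0},{"x":0,"y":0,"z":0,"wx":-8.9,"wy":0,"wz":0,"fingers":0}]' 30
python3 -m jog '[{"x":0,"y":0,"z":0,"wx":0,"wy":0,"wz":0,"fingers":0}]'
python3 -c "
from h import *
goal([.561,.239,.15],5.5);snap('wrist','w10');snap('top','t2')"
```

```text
time_s: 18.4
tcp_pos: [0.4099, -0.0207, 0.1491]
eef_rot: [[-0.003, 0.995, 0.101], [0.0, 0.101, -0.995], [-1.0, -0.003, -0.001]]
wrist_force: [0.7, 1.2, -4.8]
finger_gap: 0.148
time_s: 18.52
tcp_pos: [0.41, -0.0208, 0.1493]
eef_rot: [[-0.002, 0.996, 0.094], [0.0, 0.094, -0.996], [-1.0, -0.002, -0.001]]
wrist_force: [0.5, 0.6, -4.4]
finger_gap: 0.145
now [ 0.41   -0.0208  0.1493] yaw 5.38 turn deg [-0.12 -0.03  0.12] shift cm (tgt frame) [ -0.07  17.52 -24.41] (cur frame) [ -0.09  17.47 -24.45] F [ 0.51  0.63 -4.42] gap 0.145 t 18.525
```

View pics/w10.png

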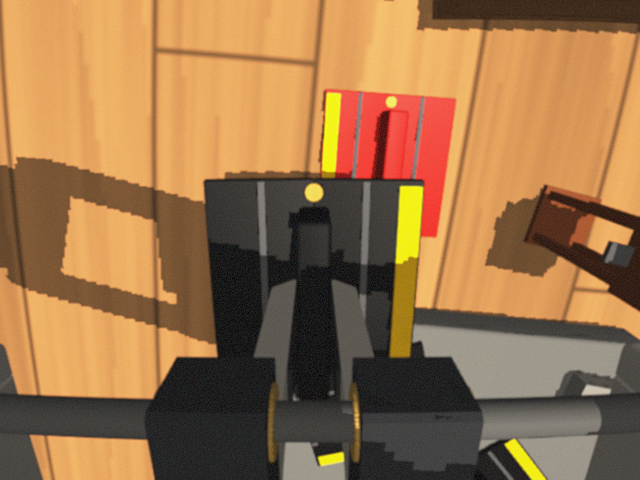

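View pics/t2.png

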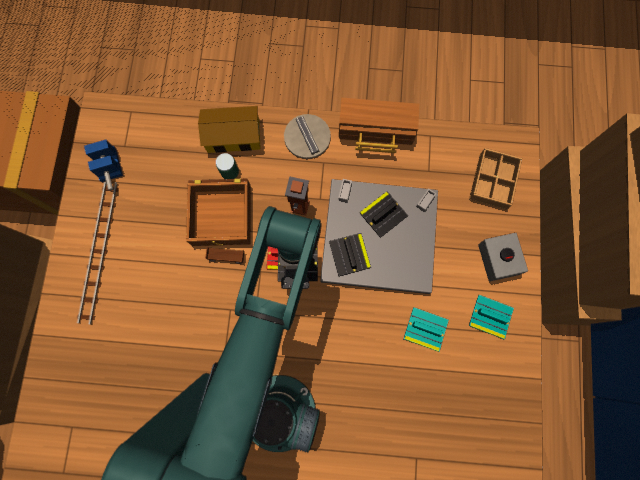

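```bash
python3 -m jog '[{"x":0,"y":1.56,"z":-5.9,"wx":0,"wy":0,"wz":0,"fingers":0},{"x":0,"y":1.56,"z":-5.9,"wx":0,"wy":0,"wz":0,"fingers":0},{"x":0,"y":1.56,"z":-5.9,"wx":0,"wy":0,"wz":0,"fingers":0},{"x":0,"y":0,"z":0,"wx":0,"wy":0,"wz":0,"fingers":0},{"x":0,"y":0,"z":0,"wx":0,"wy":0,"wz":0,"fingers":0}]' 30
python3 -c "
from h import *
goal([.561,.239,.15],5.5);snap('wrist','w11')"
```

```text
time_s: 19.25
tcp_pos: [0.4401, 0.1595, 0.1499]
eef_rot: [[-0.001, 0.995, 0.095], [-0.001, 0.095, -0.995], [-1.0, -0.001, 0.001]]
wrist_force: [0.2, 0.1, -4.7]
finger_gap: 0.146
now [0.4401 0.1595 0.1499] yaw 5.48 turn deg [-0.02  0.06  0.07] shift cm (tgt frame) [-1.00e-02  1.28e+01 -6.75e+00] (cur frame) [-0.03 12.8  -6.76] F [ 0.22  0.07 -4.7 ] gap 0.146 t 19.25
```

View pics/w11.png

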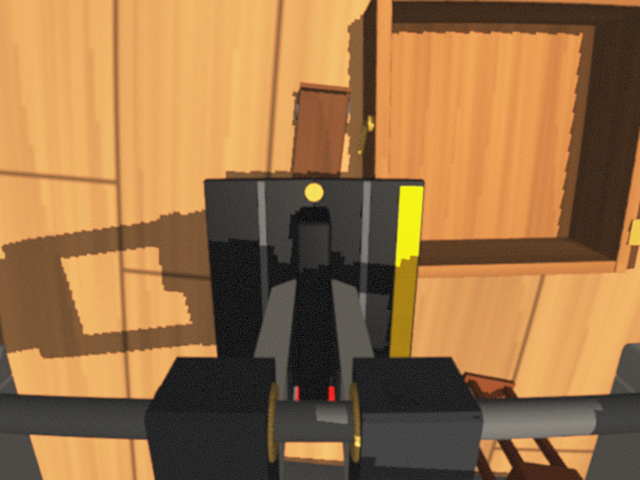

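```bash
python3 -c "
from h import *
print(load('w11')[2].round(3))
for uv,z,n in (((430,277),.07,'near outer rim'),((430,268),.07,'near inner rim'),((612,272),.07,'near outer rim R'),((612,261),.07,'near inner rim R'),((376,30),.07,'left outer top'),((391,30),.07,'left inner top'),((375,165),.07,'left outer'),((389,165),.07,'left inner'),((632,215),.07,'right outer?'),((450,2),.07,'far rim outer?'),((450,238),.009,'near floor'),((388,180),.009,'left floor')):
    print(n,pix2w('w11',uv,z)[0].round(4))
C=lambda p:np.array(p,float)/[5,4.2]+[170,140]
for n,p,z in (('top far in',(240,190),.07),('near in',(240,408),.07),('L in',(103,300),.07),('R in',(373,300),.07),('floorR',(371,330),.009),('floor near',(240,411),.009)): print(n,pix2w('top0',C(p),z)[0].round(4))
S=cv2.imread('pics/side0.png');cv2.imwrite('pics/s0c.png',cv2.resize(S[130:210,285:405],(780,520),interpolation=cv2.INTER_CUBIC))"
```

```text
[[ 0.995  0.091  0.027  0.431]
 [ 0.095 -0.955 -0.282  0.242]
 [-0.     0.284 -0.959  0.329]
 [ 0.     0.     0.     1.   ]]
near outer rim [0.5195 0.1455 0.07  ]
near inner rim [0.5183 0.1519 0.07  ]
near outer rim R [0.6486 0.1606 0.07  ]
near inner rim R [0.646  0.1686 0.07  ]
left outer top [0.4623 0.2942 0.07  ]
left inner top [0.4709 0.2951 0.07  ]
left outer [0.4719 0.2165 0.07  ]
left inner [0.4806 0.2173 0.07  ]
right outer? [0.6506 0.202  0.07  ]
far rim outer? [0.5029 0.3141 0.07  ]
near floor [0.5508 0.1581 0.009 ]
left floor [0.4932 0.2    0.009 ]
top far in [0.6396 0.2475 0.07  ]
near in [0.4802 0.2263 0.07  ]
L in [0.5513 0.3179 0.07  ]
R in [0.5649 0.1578 0.07  ]
floorR [0.5586 0.1678 0.009 ]
floor near [0.4911 0.2404 0.009 ]
```

View pics/s0c.png

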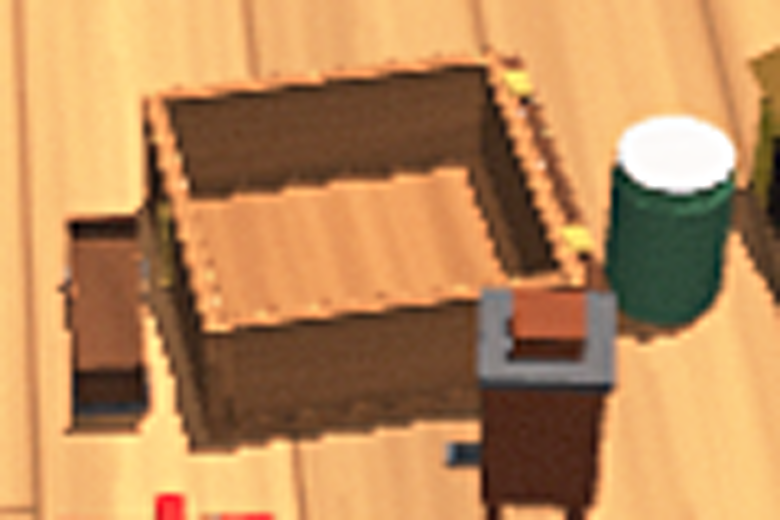

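```bash
python3 -m jog '[{"x":0,"y":4.23,"z":-2.26,"wx":0,"wy":0,"wz":0,"fingers":0},{"x":0,"y":4.23,"z":-2.26,"wx":0,"wy":0,"wz":0,"fingers":0},{"x":0,"y":4.23,"z":-2.26,"wx":-1.3,"wy":0,"wz":0,"fingers":0},{"x":2,"y":0,"z":0,"wx":0,"wy":0,"wz":0,"fingers":0},{"x":0,"y":0,"z":0,"wx":0,"wy":0,"wz":0,"fingers":0},{"x":0,"y":0,"z":0,"wx":0,"wy":0,"wz":0,"fingers":0},{"x":0,"y":0,"z":0,"wx":0,"wy":0,"wz":0,"fingers":0}]' 30
python3 -c "
from h import *
goal([.560,.239,.03],6.8);snap('wrist','w12');snap('side','s6')"
```

```text
time_s: 20.18
tcp_pos: [0.5606, 0.2388, 0.132]
eef_rot: [[0.002, 0.993, 0.117], [0.001, 0.117, -0.993], [-1.0, 0.002, -0.0]]
wrist_force: [0.1, 0.1, -3.1]
finger_gap: 0.146
now [0.5606 0.2388 0.132 ] yaw 6.72 turn deg [-0.08 -0.02 -0.13] shift cm (tgt frame) [10.2  -0.06 -0.03] (cur frame) [10.2  -0.08 -0.03] F [ 0.06  0.05 -3.05] gap 0.146 t 20.175
```

View pics/w12.png

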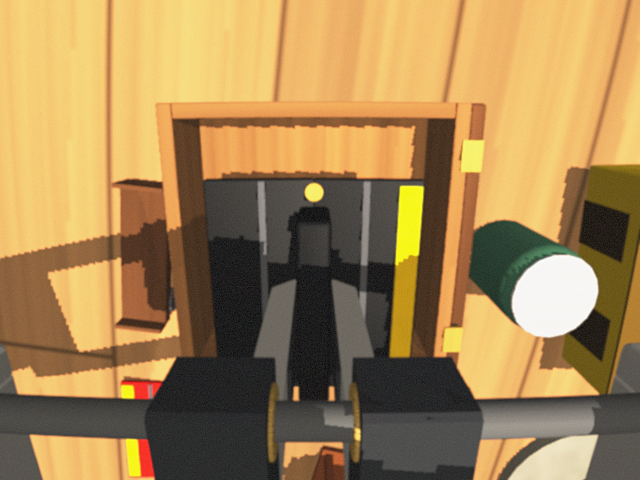

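View pics/s6.png

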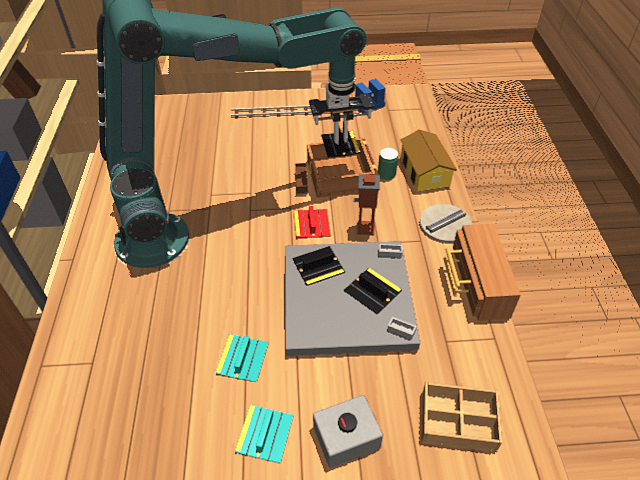

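The cover is centred and square to the walls: inner rim at columns 172 to 460, cover at 205 to 425. Lowering it.

```bash
python3 -m jog '[{"x":4,"y":0,"z":0,"wx":0,"wy":0,"wz":0,"fingers":0},{"x":3,"y":0,"z":0,"wx":0,"wy":0,"wz":0,"fingers":0},{"x":2,"y":0,"z":0,"wx":0,"wy":0,"wz":0,"fingers":0},{"x":1,"y":0,"z":0,"wx":0,"wy":0,"wz":0,"fingers":0},{"x":0,"y":0,"z":0,"wx":0,"wy":0,"wz":0,"fingers":0},{"x":0,"y":0,"z":0,"wx":0,"wy":0,"wz":0,"fingers":0}]' 30
python3 -m jog '[{"x":0.4,"y":0,"z":0,"wx":0,"wy":0,"wz":0,"fingers":0},{"x":0.3,"y":0,"z":0,"wx":0,"wy":0,"wz":0,"fingers":0},{"x":0,"y":0,"z":0,"wx":0,"wy":0,"wz":0,"fingers":0}]' | grep -E 'tcp|wrist'
python3 -m jog '[{"x":0.15,"y":0,"z":0,"wx":0,"wy":0,"wz":0,"fingers":0},{"x":0,"y":0,"z":0,"wx":0,"wy":0,"wz":0,"fingers":0}]' | grep -E 'tcp|wrist'
python3 -m jog '[{"x":0.1,"y":0,"z":0,"wx":0,"wy":0,"wz":0,"fingers":0},{"x":0,"y":0,"z":0,"wx":0,"wy":0,"wz":0,"fingers":0}]' | grep -E 'tcp|wrist'
```

```text
time_s: 21.02
tcp_pos: [0.5612, 0.2397, 0.032]
eef_rot: [[0.003, 0.993, 0.118], [0.001, 0.118, -0.993], [-1.0, 0.003, -0.0]]
wrist_force: [-0.0, 0.9, -3.9]
finger_gap: 0.147
tcp_pos: [0.56, 0.2392, 0.0231]
wrist_force: [0.6, 0.3, -4.1]
tcp_pos: [0.5601, 0.2393, 0.0218]
wrist_force: [-0.5, 0.5, -4.3]
tcp_pos: [0.5602, 0.2393, 0.0208]
wrist_force: [-0.9, -0.7, -4.6]
```

```bash
python3 -m jog '[{"x":0.1,"y":0,"z":0,"wx":0,"wy":0,"wz":0,"fingers":0},{"x":0,"y":0,"z":0,"wx":0,"wy":0,"wz":0,"fingers":0}]' | grep -E 'tcp|wrist'
python3 -m jog '[{"x":0.05,"y":0,"z":0,"wx":0,"wy":0,"wz":0,"fingers":0},{"x":0,"y":0,"z":0,"wx":0,"wy":0,"wz":0,"fingers":0}]' | grep -E 'tcp|wrist'
```

```text
tcp_pos: [0.5602, 0.2393, 0.0198]
wrist_force: [0.6, 0.6, -4.7]
tcp_pos: [0.5603, 0.2393, 0.0197]
wrist_force: [0.1, 0.2, -2.3]
```

```bash
python3 -m jog '[{"x":0.05,"y":0,"z":0,"wx":0,"wy":0,"wz":0,"fingers":0},{"x":0,"y":0,"z":0,"wx":0,"wy":0,"wz":0,"fingers":0}]' | grep -E 'tcp|wrist'
python3 -m jog '[{"x":0,"y":0,"z":0,"wx":0,"wy":0,"wz":0,"fingers":0.15},{"x":0,"y":0,"z":0,"wx":0,"wy":0,"wz":0,"fingers":0.18},{"x":0,"y":0,"z":0,"wx":0,"wy":0,"wz":0,"fingers":0.22},{"x":0,"y":0,"z":0,"wx":0,"wy":0,"wz":0,"fingers":0.28},{"x":0,"y":0,"z":0,"wx":0,"wy":0,"wz":0,"fingers":0.3},{"x":0,"y":0,"z":0,"wx":0,"wy":0,"wz":0,"fingers":0.3}]' 5
python3 -c "
from h import *
snap('wrist','w13')"
```

```text
tcp_pos: [0.5603, 0.2394, 0.0197]
wrist_force: [-2.7, -0.5, 1.1]
time_s: 23.4
tcp_pos: [0.5603, 0.2394, 0.0189]
eef_rot: [[0.0, 0.993, 0.118], [-0.0, 0.118, -0.993], [-1.0, 0.0, 0.0]]
wrist_force: [0.5, 0.4, -0.5]
finger_gap: 0.297
```

View pics/w13.png

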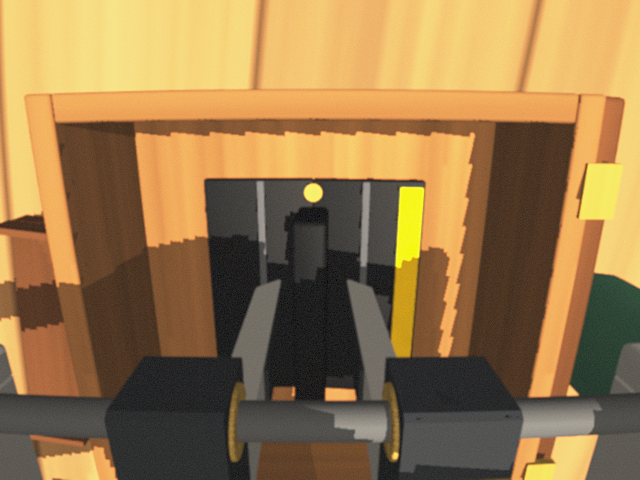

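Released: the bar at column 312 stands clear of both fingers. Raising straight up and checking.

```bash
python3 -m jog '[{"x":-1,"y":0,"z":0,"wx":0,"wy":0,"wz":0,"fingers":0.3},{"x":-3,"y":0,"z":0,"wx":0,"wy":0,"wz":0,"fingers":0.3},{"x":-5,"y":0,"z":0,"wx":0,"wy":0,"wz":0,"fingers":0.3},{"x":-6,"y":0,"z":0,"wx":0,"wy":0,"wz":0,"fingers":0.3},{"x":-6,"y":0,"z":0,"wx":0,"wy":0,"wz":0,"fingers":0.3},{"x":0,"y":-5,"z":0,"wx":0,"wy":0,"wz":0,"fingers":0.3},{"x":0,"y":-5,"z":0,"wx":0,"wy":0,"wz":0,"fingers":0.3},{"x":0,"y":-5,"z":0,"wx":0,"wy":0,"wz":0,"fingers":0.3},{"x":0,"y":0,"z":0,"wx":0,"wy":0,"wz":0,"fingers":0.3},{"x":0,"y":0,"z":0,"wx":0,"wy":0,"wz":0,"fingers":0.3}]'
python3 -c "
from h import *
snap('top','t3');snap('side','s7')
a=cv2.imread('pics/s7.png');b=cv2.imread('pics/side0.png')
cv2.imwrite('pics/s7c.png',cv2.resize(a[130:340,285:425],(560,600) if 0 else (400,600)))
d=cv2.absdiff(a,b).max(2)>60
# plate area & bystanders changed?
for n,r in(('L',(290,240,346,288)),('N',(344,266,404,312)),('trough1',(376,240,404,262)),('trough2',(384,315,420,338)),('tower',(355,172,382,240)),('wagon',(293,160,308,196)),('tin',(376,146,400,182)),('red',(292,205,332,240)),('teal',(212,330,300,465)),('Rspot',(290,290,350,345))):
    print(n,int(d[r[1]:r[3],r[0]:r[2]].sum()))
"
```

```text
time_s: 24.7
tcp_pos: [0.4119, 0.2218, 0.2299]
eef_rot: [[0.002, 0.993, 0.118], [0.001, 0.118, -0.993], [-1.0, 0.002, -0.0]]
wrist_force: [-0.3, 0.2, -0.8]
finger_gap: 0.303
L 0
N 25
trough1 0
trough2 0
tower 3
wagon 124
tin 0
red 2
teal 0
Rspot 1491
```

View pics/s7.png

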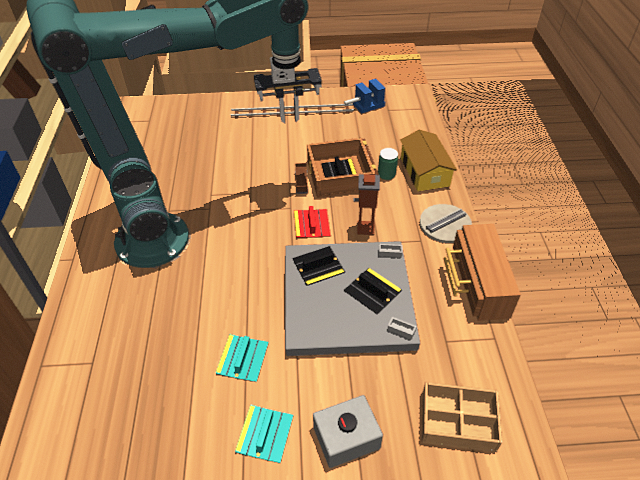

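View pics/t3.png

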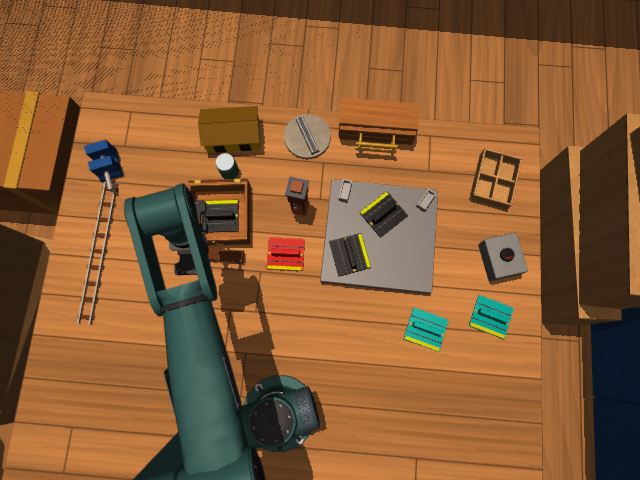

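The cover lies flat and bar up in the chest at top (220,215). One thing to check: 25 changed pixels at N.

```bash
python3 -c "
from h import *
for c,(r) in (('top',(355,188,408,222)),('side',(365,264,404,292))):
  for f in ({'top':('top0','t3'),'side':('side0','s7')}[c]):
    I=cv2.cvtColor(cv2.imread(f'pics/{f}.png'),cv2.COLOR_BGR2HSV)[r[1]:r[3],r[0]:r[2]]
    m=cv2.inRange(I,(24,180,150),(35,255,255)); ys,xs=np.nonzero(m); print(f,len(xs),xs.mean().round(2),ys.mean().round(2))
a,b=[cv2.imread(f'pics/{f}.png')[255:315,340:410] for f in('side0','s7')]
cv2.imwrite('pics/cmpN.png',cv2.resize(np.hstack([a,b]),(800,343),interpolation=cv2.INTER_CUBIC))"
```

```text
top0 93 18.92 14.68
t3 93 18.92 14.68
side0 18 18.0 16.83
s7 24 18.33 16.71
```

View pics/cmpN.png

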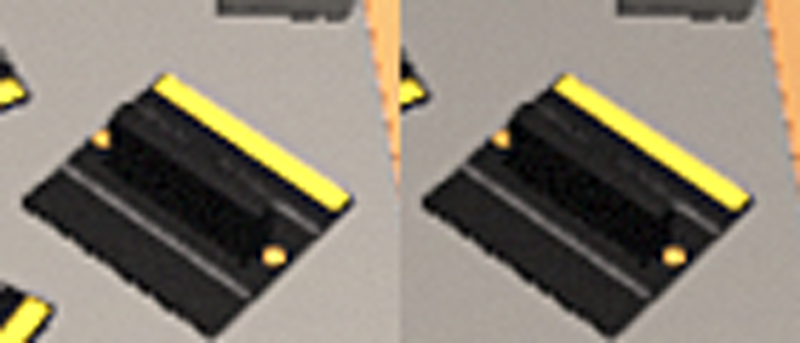

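N has not moved; the changed pixels were R's corner, which lay inside the crop. Handing in.

```bash
python3 -c "
from h import *
print(env.finish_job()); print(env.sense()['time_s'])"
```

```text
the job is handed in; nothing more can be done
None
the job is handed in; nothing more can be done
```

The warped cover is in the wooden chest, flat and bar up, and I handed the job in at about 25 s of the 61 s allowed.

- **Finding it:** I pressed the painted edge of all three covers. The far one met only firm contact at 45 mm and stayed put. The one nearest the chest did the same. The third, nearest the turquoise look-alikes, went down about 5 mm in the side camera and rocked back on release.
- **Moving it:** I gripped it by the bar (4.2 N of load), carried it past the tower on the robot's side and lowered it until the floor took its weight. I then opened the fingers and backed away.

**Last checks:**
- **Chest:** Both cameras show the cover inside with its bar up, and the gripper is clear of it.
- **Sound covers and bystanders:** The two sound covers, troughs, tower, tin and look-alikes match the first pictures.
- **Changed pixels:** Some changed at the far cover and at the wagon. At the far cover, its stripe matches exactly in the top view, and the change was the moved cover's corner in the same crop. At the wagon I put it down to the arm's shadow, but did not measure it separately.
- **Force reading:** The wrist sensor's noise was about as large as the 1 N that rocks the cover, so the pictures decided which one was warped. The far cover is the weakest case, because the gripper partly hid its stripe while I pressed. I judged it sound from the force readings.

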